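Seal the bulk jar with its tapered stopper

ROBOT

A 6-joint arm with a two-finger parallel gripper is mounted at the origin on the work surface. World frame = base frame: x ahead of the robot, y to its left, z up, the work surface at z = 0. Lengths are in mm, angles in rad, forces in N, time in s.
With the tool pointing down it reaches from about 275 to 1000 mm from the base axis. Payload 8.4 kg.
Tool frame: the origin (TCP) lies midway between the tips of the shut fingers; the grasp point (between the pads) lies 19 mm behind it; z points along the fingers, y is the direction in which the jaws open and shut (so a half turn about z gives the same grasp; the last joint's range is limited). The gripper opens to 85 mm and grips with 20 to 120 N. Pads are 22 mm wide; open, the fingers measure 114 mm over their backs; the gripper's body (76 mm by 85 mm) begins 54 mm behind the grasp point. The pads swing forward as they close: fully open they stand 13 mm farther back than shut.
Start: joints at [-1.293, 0.353, 1.633, -0, 1.155, -0.002], TCP at [172.601, -600.697, 231.281] pointing down, gripper open.
Joint ranges: [-2.63, 2.63], [-0.92, 2.1], [0.06, 2.66], [-1.3, 4.44], [0, 2.69], [-3.02, 3.02]. Speed limits (rad/s): [2.22, 2.22, 2.79, 3.14, 3.14, 3.14].

INTERFACE

Orientations are given as [roll, pitch, yaw] about the fixed x, y, z axes, in that order (R = Rz(yaw) Ry(pitch) Rx(roll)).
In Python, from rig import * gives the robot as it stands.
- The arm moves only by the tool play_rows, never from a script. Its argument "moves" is a list of rows, each a list of 3 entries, a list of its own where there are three numbers: the shift along the tool's x, y, z in m, then the turn, a rotation vector about the tool's x, y, z in rad, then the opening in per cent of the stroke, from 0 (shut) to 100 (fully open). In form: [[[x, y, z], [rx, ry, rz], fingers], ...]. A call has 1 to 20 rows; each row shifts and turns the commanded pose from where the row before left it, along the tool's axes as they then stand; what a row does not reach is not made up. A row lasts 1/10 s, in which the tool goes at most 50 mm and 8.59 degrees, less where a joint would pass 70% of its speed; a pose out of reach is approached as far as the arm can. A call is refused whole if a number of a shift passes 0.05 or a number of a turn 0.15, either way. A call with a gripper value outside its range is refused whole. The fingers move at their own pace and stop on an object; "squeeze" is the grip in N (left out, the last holds). Time passes only in rows, so rows that do not move let the fingers close. It gives the time, the measured TCP pose, the force and the opening at its end, in the units of the state.
- sense(): the state, without advancing time (a new reading comes with each control period).
- grab_frame(name): name is "scene" or "top"; returns a dict with "pixels" (480x640x3 uint8, red, green, blue), "intrinsics" (3x3 intrinsics, pixels), "distortion" ([k1, k2, p1, p2, k3] as OpenCV has them; the pictures are not rectified), "R" (3x3) and "t" (3): a world point X has camera coordinates R X + t. Camera axes: x right, y down, z forward; pixel columns grow to the right and rows downward; lengths in mm; the calibration is good to about 2 mm. A picture is of the moment at which its call begins. There is no depth.
- sign_off(): hands the job in, once; it reports no verdict.
The state is a dict: "clock": time; "qpos": joint angles; "qvel": joint speeds; "joint_efforts": joint torques, N m; "eef_pos": TCP position; "tcp_rot": TCP orientation; "contact_force": force on the tool from outside, world axes, zero at the start; "wrist_torque": the same for the moment, N m; "opening": opening from 0.0 (shut) to 1.0 (fully open).
Only numpy, scipy, OpenCV 4.12 (cv2) and the standard library are available. Lean on these libraries where they do the work, as an engineer would, in place of code of your own. Each camera call takes 0.05 s, during which the arm holds its last target. There are 200 camera calls.

TASK

Close the open storage jar with its green stopper: set the stopper's tapered plug into the orange gasket without dropping it, and let go so that it nests and centres itself. Then press straight down on its knob with about 15 N (never more than 22 N), pushing the sliding gasket down until it bottoms out firmly on its unseen stop, and hold that push for a moment. Leave the stopper upright in the gasket, and do not knock the other goods about.

Things in the scene. Friction and masses are not known exactly. Their poses are not given: they have to be found in the camera images.
- jar: Milky-white translucent jar, fixed to the table (cannot be pushed aside): 140 mm wide, on a black 156 mm base disc; white round neck, 104 mm outside, 94 mm inside, its rim 170 mm above the table. Origin: centre of its underside, z up. It carries the orange gasket in its neck
- gasket_rim (a point): Centre of the rim of the orange gasket, a slick ring 90 mm wide in the jar's neck. Its hole is a cone, 68 mm wide at the rim, 36 mm wide 34 mm lower. It starts 8 to 36 mm above the neck and slides only straight down, rubbing with 3 to 6 N and staying where left, to a hard unseen stop 6 to 20 mm below its start, different each time. A push above 8 N with no more motion means it is home
- stopper: Green plastic stopper, 105 to 210 g, standing on its plug: tapered plug 36 mm wide at the foot, 68 mm at 34 mm height; flange 80 mm wide from 34 to 39 mm; round knob 26 mm wide from 39 to 75 mm, flat on top. Origin: centre of the plug's foot, z up along its axis. Nested, its foot lies about 34 mm below the gasket's rim, the flange within 2 mm of the rim
- knob_top (a point): Centre of the flat top of the green stopper's knob, 75 mm above the stopper's origin; the place to press on
- red_stopper: Red stopper of the same shape but for a smaller jar (flange 64 mm wide), 75 mm tall, standing on its plug; origin: centre of its foot. Leave it alone
- can_a: Food can with a yellow label, 66 mm wide, 100 mm tall, loose; origin: centre of its underside. Leave it alone
- can_b: Food can with a green label, 66 mm wide, 100 mm tall, loose; origin: centre of its underside. Leave it alone
- sauce: Sauce jar with a red cap, 60 mm wide, 110 mm tall, loose; origin: centre of its underside. Leave it alone
- carton: Small brown carton, 60 x 90 x 45 mm, loose; origin: centre of its underside. Leave it alone
- scoop: Wooden-handled spoon, 190 mm long, lying flat; loose. Leave it alone
- closed_jar: Milky-white storage jar with a screwed-on green lid, 124 mm wide, 184 mm tall, fixed to the table; origin: centre of its underside
Mind the look-alikes: they are no part of the job. Of the things shaped like the stopper, the green one is meant.

How it is judged (in metres and radians):
On the way, in this order (a step that is already met when the one before it is completed fails the run):
1. the green stopper sits nested and upright in the gasket, centred and let go (z of stopper in the frame of gasket_rim below -0.0315 m and horizontal distance between stopper and gasket_rim below 0.003 m and angle between stopper's own z axis and vertical below 0.06 rad and contact force between each of the arm, the fingers and stopper below 0.1 N), for 0.2 s.
2. the gasket, pushed down by the stopper, is held on its stop for 0.3 s with a push of more than about 10.5 N (13 N in all on the wedging taper) (contact force between stopper and jar above 13 N and distance of gasket_rim from where it was at the start of the episode above 0.004 m and horizontal distance between stopper and gasket_rim below 0.003 m), for 0.3 s.
At the end, for the whole second after the job is handed in: The green stopper rests upright (within 0.06 rad) and centred (within 3 mm) in the gasket, its foot at least 31.5 mm below the gasket's rim; the gasket has been pushed down (more than 4 mm lower than at the start) against its stop and stays there (z of stopper in the frame of gasket_rim below -0.0315 m and horizontal distance between stopper and gasket_rim below 0.003 m and angle between stopper's own z axis and vertical below 0.06 rad and distance of gasket_rim from where it was at the start of the episode above 0.004 m and linear speed of stopper below 0.02 m/s); the robot touches nothing.
It fails at once if the knob is pressed with more than about 22 N (the wedging taper then bears on the jar with 27 N in all) (contact force between stopper and jar above 27 N).
It fails at once if the neighbouring goods are shoved more than 25 mm (distance of any of red_stopper, can_a, can_b, sauce, carton, scoop from where it was at the start of the episode above 0.025 m).
It fails at once if the stopper is dropped or thrown (it moves faster than 0.45 m/s without being held, a fall of about 1 cm) (linear speed of stopper above 0.45 m/s and contact force between the fingers and stopper below 0.1 N).
It also fails if it takes over 54 s, if anything falls off the work surface, if the arm or the gripper's body presses on something with over 40 N, if the wrist force passes 120 N, or if a joint passes its speed limit or range.

## Working session

There is one attempt and no reset: what is moved stays moved. The work goes in short steps, Python scripts to look and compute and a tool call to move; the robot and the scene stay as the last step left them, time stands still between calls to the robot, and variables do not carry over. Pictures are saved under pics/ and viewed, about 8 in all and at most 12, crops included, and the job is handed in when it is done.

Besides the shell and the picture viewer there is one more tool, called after ">>>" as a command line: name --argument value ..., lists and objects as JSON in quotes. play_rows: Moves the arm, as the interface text tells. Its arguments: {"type":"object","properties":{"moves":{"type":"array"},"squeeze":{"type":"number"}},"required":["moves"]}

```bash
mkdir -p pics; ls; python3 - <<'E'
from rig import *
import cv2,numpy as np,pickle
s=sense();print(s)
for n in("scene","top"):
    f=grab_frame(n);cv2.imwrite(f"pics/{n}0.png",f["pixels"][:,:,::-1]);pickle.dump(f,open(f"pics/{n}0.pkl","wb"))
    print(n,f["intrinsics"],f["distortion"],-np.array(f["R"]).T@f["t"],f["R"])
E
```

```text
pics
{'clock': 0.0, 'qpos': array([-1.29343584e+00,  3.53611673e-01,  1.63410737e+00, -6.28012606e-06,
        1.15519504e+00, -2.44230937e-03]), 'qvel': array([ 7.75647850e-04, -5.63068804e-04, -8.81118826e-04, -7.85476884e-04,
       -3.09818174e-05, -1.28342393e-04]), 'joint_efforts': array([-2.02058545e-03, -6.05261278e+01, -3.42066014e+01, -1.70189892e-04,
        9.27126763e-03,  2.89052009e-07]), 'eef_pos': array([ 172.45159885, -600.26275759,  230.5959077 ]), 'tcp_rot': array([-3.14027121e+00,  2.51480426e-06,  2.79805341e-01]), 'contact_force': array([-0.37177275,  0.01569013,  0.57427545]), 'wrist_torque': array([-0.04465281, -0.02992471,  0.06396778]), 'opening': 1.0011076321724344}
scene [[466.10718344   0.         315.20354498]
 [  0.         466.10718344 243.15709754]
 [  0.           0.           1.        ]] [-0.11051354  0.          0.          0.          0.        ] [1470.48575724   61.6575115  1016.6249265 ] [[-0.16410837  0.98642661 -0.00556673]
 [ 0.67849926  0.10877967 -0.7265024 ]
 [-0.71603576 -0.12300215 -0.68714137]]
top [[440.86492396   0.         322.11204025]
 [  0.         440.86492396 240.10639157]
 [  0.           0.           1.        ]] [0.00425696 0.         0.         0.         0.        ] [ 401.12758818  -84.18616484 1273.04526051] [[-5.38637088e-04 -9.99999676e-01  5.98660717e-04]
 [-9.88594383e-01  4.42334267e-04 -1.50601959e-01]
 [ 1.50601645e-01 -6.72952422e-04 -9.88594301e-01]]
```

View pics/scene0.png

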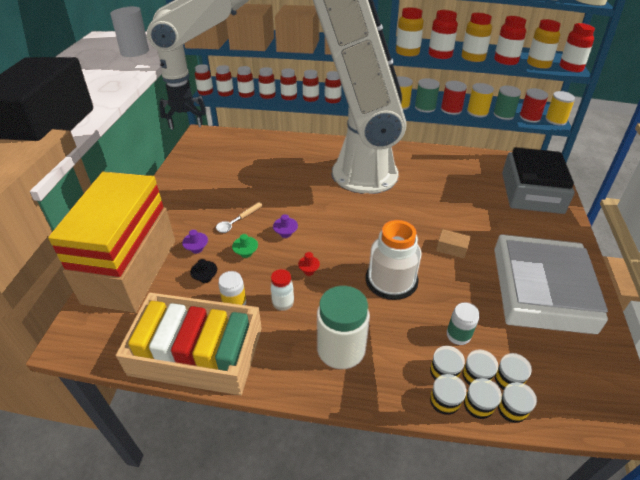

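View pics/top0.png

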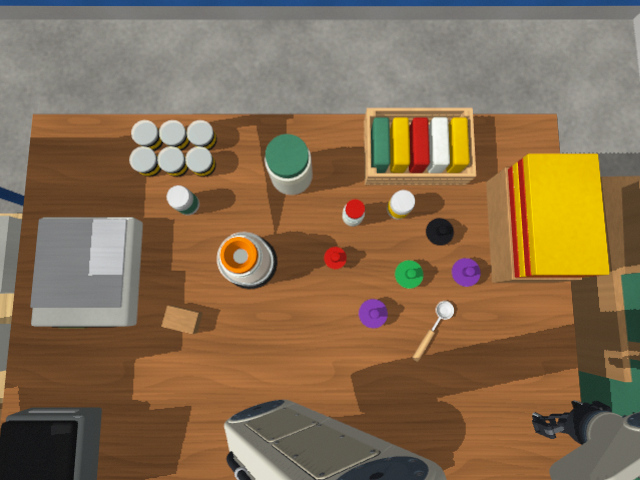

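Green stopper is at top (409,274), scene (245,245). The orange gasket is at top (240,255), scene (398,235).

```bash
cat > h.py <<'E'
import cv2,numpy as np
def ray(f,px):
    u=cv2.undistortPoints(np.array([[px]],float),f["intrinsics"],np.array(f["distortion"]))[0,0]
    R=np.array(f["R"]);return -R.T@np.array(f["t"]),R.T@np.array([u[0],u[1],1])
def onz(f,px,z):
    o,d=ray(f,px);return o+d*(z-o[2])/d[2]
def tri(a,pa,b,pb):
    o,d=ray(a,pa);p,e=ray(b,pb);d/=np.linalg.norm(d);e/=np.linalg.norm(e)
    s=np.linalg.lstsq(np.c_[d,-e],p-o,rcond=None)[0];A=o+s[0]*d;B=p+s[1]*e
    return (A+B)/2,np.linalg.norm(A-B)
def mask(f,lo,hi,box=None):
    m=cv2.inRange(cv2.cvtColor(f["pixels"],cv2.COLOR_RGB2HSV),lo,hi)
    if box:
        k=np.zeros_like(m);x0,y0,x1,y1=box;k[y0:y1,x0:x1]=255;m&=k
    return m
def crop(f,c,r,k):
    x,y=c;return cv2.resize(f["pixels"][y-r:y+r,x-r:x+r,::-1],None,fx=k,fy=k,interpolation=cv2.INTER_CUBIC)
E
python3 - <<'E'
import pickle
from h import *
t=pickle.load(open("pics/top0.pkl","rb"));s=pickle.load(open("pics/scene0.pkl","rb"))
o=np.vstack([np.hstack([crop(t,(409,274),25,7),crop(s,(245,245),25,7)]),np.hstack([crop(t,(242,258),35,5),crop(s,(398,240),35,5)])[:250]])
cv2.imwrite("pics/c1.png",o[:600])
for n,f,g,b in(("top",t,(380,250,435,300),(205,220,285,295)),("scene",s,(225,225,265,262),(370,210,430,270))):
    for nm,lo,hi,bx in(("green",(45,100,40),(80,255,255),g),("orange",(5,150,80),(20,255,255),b)):
        m=mask(f,lo,hi,bx);c=max(cv2.findContours(m,0,2)[0],key=cv2.contourArea)
        print(n,nm,cv2.boundingRect(c),cv2.fitEllipse(c),cv2.contourArea(c))
E
```

```text
top green (395, 260, 28, 29) ((408.72674560546875, 274.0025939941406), (27.24573516845703, 28.013084411621094), 122.05105590820312) 592.0Traceback (most recent call last):
  File "<stdin>", line 9, in <module>
cv2.error: OpenCV(4.12.0) /io/opencv/modules/imgproc/src/shapedescr.cpp:361: error: (-201:Incorrect size of input array) There should be at least 5 points to fit the ellipse in function 'fitEllipseNoDirect'
```

View pics/c1.png

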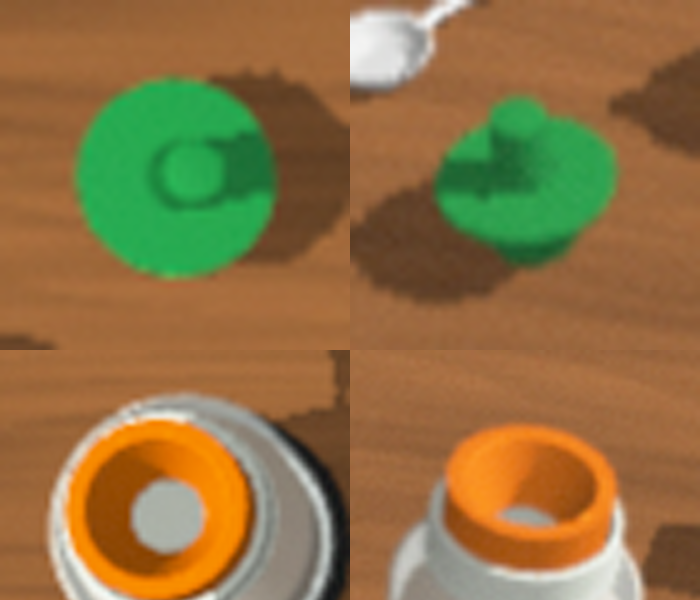

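```bash
python3 - <<'E'
import pickle
from h import *
t=pickle.load(open("pics/top0.pkl","rb"));s=pickle.load(open("pics/scene0.pkl","rb"))
print("stopper flange",onz(t,(408.73,274.0),39),"knob top",onz(t,(411.7,273.6),75),tri(t,(411.7,273.6),s,(244.3,236)))
x=[onz(t,(408.73+d,274.0),39) for d in(-14,14)];print("flange w",np.linalg.norm(x[0]-x[1]))
print("rim",tri(t,(238.4,254.4),s,(398,231.4)))
for f,bx in((t,(205,220,285,295)),(s,(370,210,430,270))):
    m=mask(f,(3,150,60),(22,255,255),bx);c=max(cv2.findContours(m,0,2)[0],key=cv2.contourArea);print(cv2.boundingRect(c),cv2.fitEllipse(c))
a=mask(t,(3,150,60),(22,255,255),(205,220,285,295))
hsv=cv2.cvtColor(t["pixels"],cv2.COLOR_RGB2HSV)
print(hsv[254,214:264,2]);print(hsv[230:280,238,2]);
hs=cv2.cvtColor(s["pixels"],cv2.COLOR_RGB2HSV);print(hs[215:255,398,2]);print(hs[231,375:425,2])
# obstacles
for n,p,z in(("purple r",(466,272),39),("purple l",(373,313),39),("red",(335,258),39),("black",(440,232),39),("spoon bowl",(445,310),10),("spoon end",(417,358),10),("yellowcan",(402,203),100),("sauce",(354,208),110)):print(n,onz(t,p,z).round())
E
```

```text
stopper flange [ 493.06810517 -327.37214615   39.        ] knob top [ 491.46967066 -328.37903421   75.        ] (array([ 490.97358026, -325.59025598,   74.01968155]), np.float64(5.949958295499503))
flange w 78.34057477988696
rim (array([530.34118285, 122.69023757, 190.61996819]), np.float64(1.5156302511343127))Traceback (most recent call last):
  File "<stdin>", line 8, in <module>
cv2.error: OpenCV(4.12.0) /io/opencv/modules/imgproc/src/shapedescr.cpp:361: error: (-201:Incorrect size of input array) There should be at least 5 points to fit the ellipse in function 'fitEllipseNoDirect'
```

```bash
python3 - <<'E'
import pickle
from h import *
np.set_printoptions(linewidth=250)
t=pickle.load(open("pics/top0.pkl","rb"));s=pickle.load(open("pics/scene0.pkl","rb"))
for n,p,z in(("purple r",(466,272),39),("purple l",(373,313),39),("red",(335,258),39),("black",(440,232),39),("spoon bowl",(445,310),10),("spoon end",(417,358),10),("yellowcan",(402,203),100),("sauce",(354,208),110)):print(n,onz(t,p,z).round())
for f,bx in((t,(205,220,285,295)),(s,(370,210,430,270))):
    m=mask(f,(3,225,60),(22,255,255),bx);c=max(cv2.findContours(m,0,1)[0],key=cv2.contourArea);print(cv2.boundingRect(c),cv2.fitEllipse(c))
    if f is t:
        for z in(178,190,206):print(z,onz(f,cv2.fitEllipse(c)[0],z))
hsv=cv2.cvtColor(t["pixels"],cv2.COLOR_RGB2HSV)
print(hsv[254,214:264,2],hsv[230:280,238,2])
hs=cv2.cvtColor(s["pixels"],cv2.COLOR_RGB2HSV);print(hs[215:255,398,2],hs[231,375:425,2])
# neck white ring? base disc
E
```

```text
purple r [ 499. -488.   39.]
purple l [ 385. -225.   39.]
red [ 538. -121.   39.]
black [ 612. -420.   39.]
spoon bowl [ 393. -433.   10.]
spoon end [ 261. -349.   10.]
yellowcan [ 682. -303.  100.]
sauce [ 666. -171.  110.]
(221, 237, 37, 36) ((238.57623291015625, 254.77273559570312), (34.4689826965332, 35.795265197753906), 109.55397033691406)
178 [530.96277227 123.85839582 178.        ]
190 [529.53997975 121.57854966 190.        ]
206 [527.64292305 118.53875479 206.        ]
(395, 229, 10, 6) ((399.3222961425781, 231.54783630371094), (3.32633638381958, 8.751587867736816), 68.63386535644531)
[161 161 164 202 223 228 246 246 248 235 160 146 146 146 147 147 145 147 147 155 168 176 176 177 177 176 177 177 177 178 177 176 178 220 248 248 248 250 250 248 247 240 193 120 137 166 138 136 149 141] [164 164 176 178 150 202 243 247 247 247 237 203 206 203 201 198 181 153 154 162 177 176 176 176 177 176 176 176 178 176 176 177 164 147 137 138 148 162 211 245 247 247 229 161 214 237 222 220 205 206]
[165 165 157 155 172 222 241 240 224 219 216 216 215 213 208 194 183 180 181 181 180 174 160 163 185 224 240 228 178 169 169 170 169 174 204 223 182 168 164 166] [155 158 157 161 160 156 160 207 240 243 247 249 249 250 250 249 247 245 241 238 232 219 193 183 179 178 179 174 174 173 169 166 164 158 154 152 155 208 244 245 239 183 148 142 139 139 140 142 141 143]
```

>>> play_rows --moves '[[[0.02,-0.009,0],[0,0,0],100],[[0.038,-0.0173,0],[0,0,0],100],[[0.038,-0.0173,0],[0,0,0],100],[[0.038,-0.0173,0],[0,0,0],100],[[0.038,-0.0173,0],[0,0,0],100],[[0.038,-0.0173,0],[0,0,0],100],[[0.038,-0.0173,0],[0,0,0],100],[[0.038,-0.0173,0],[0,0,0],100],[[0.038,-0.0173,0],[0,0,0],100],[[0.038,-0.0173,0],[0,0,0],100],[[0.02,-0.009,0.02],[0,0,0],100],[[0,0,0.04],[0,0,0],100],[[0,0,0.04],[0,0,0],100],[[0,0,0],[0,0,0],100],[[0,0,0],[0,0,0],100]]'

```text
clock: 1.6
eef_pos: [491.5, -328.1, 131.3]
tcp_rot: [-3.14, 0.001, 0.28]
contact_force: [0.5, -0.5, 0.7]
opening: 1.002
```

```bash
python3 - <<'E'
from rig import *
from h import *
t=grab_frame("top");s=grab_frame("scene")
cv2.imwrite("pics/c2.png",np.hstack([crop(t,(409,274),40,5),crop(s,(245,235),40,5)]))
E
```

```text
(no output)
```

View pics/c2.png

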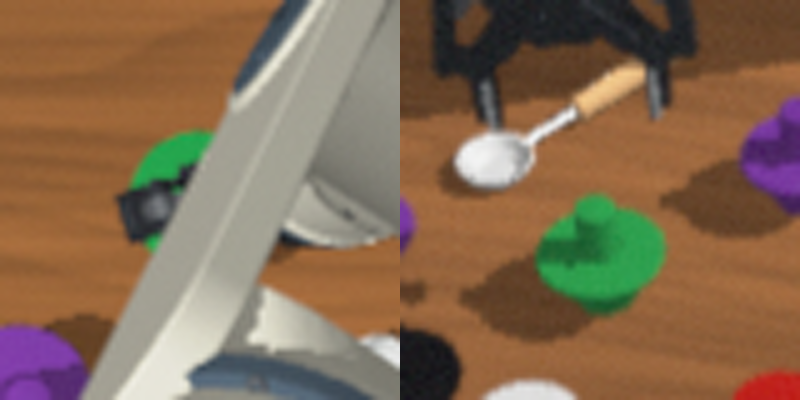

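```bash
python3 - <<'E'
import pickle
from h import *
s=pickle.load(open("pics/scene0.pkl","rb"))
X=np.array([[491.5,-328.1,144],[492,-328,75],[492,-328,39],[492,-320,75]],float)
print(cv2.projectPoints(X,cv2.Rodrigues(s["R"])[0],np.array(s["t"]),s["intrinsics"],np.array(s["distortion"]))[0])
m=mask(s,(40,80,30),(85,255,255),(215,220,275,270));c=max(cv2.findContours(m,0,1)[0],key=cv2.contourArea);print(cv2.boundingRect(c),cv2.fitEllipse(c))
E
```

```text
[[[239.77122315 218.11929425]]

 [[242.41107776 235.76427516]]

 [[243.73546173 244.4526581 ]]

 [[244.97654603 236.04775513]]]
(232, 234, 26, 24) ((244.74435424804688, 245.56947326660156), (21.630952835083008, 24.344009399414062), 79.4862060546875)
```

Scene and top agree within about 4 mm. I'm taking the mean and descending; the jaws will centre the knob.

>>> play_rows --moves '[[[0.0026,-0.002,0.02],[0,0,0],100],[[0,0,0.025],[0,0,0],100],[[0,0,0.02],[0,0,0],100],[[0,0,0.015],[0,0,0],100],[[0,0,0.006],[0,0,0],100],[[0,0,0],[0,0,0],70],[[0,0,0],[0,0,0],60],[[0,0,0],[0,0,0],50],[[0,0,0],[0,0,0],40],[[0,0,0],[0,0,0],30],[[0,0,0],[0,0,0],20],[[0,0,0],[0,0,0],15],[[0,0,0],[0,0,0],10],[[0,0,0],[0,0,0],10]]' --squeeze 40

```text
clock: 3.1
eef_pos: [494.2, -326.0, 46.0]
tcp_rot: [3.141, -0.001, 0.28]
contact_force: [-0.9, -1.0, 6.1]
opening: 0.291
```

```bash
python3 - <<'E'
from rig import *
from h import *
print(sense())
s=grab_frame("scene");t=grab_frame("top")
cv2.imwrite("pics/c3.png",np.hstack([crop(s,(245,235),40,7),crop(t,(409,274),30,9)[:560]]))
E
```

```text
{'clock': 3.1, 'qpos': array([-5.85657930e-01,  5.32540492e-01,  1.83632694e+00, -1.22781128e-04,
        7.71538911e-01,  7.05428777e-01]), 'qvel': array([ 0.00128058,  0.00221529,  0.00020559, -0.0001193 , -0.00071513,
       -0.00226007]), 'joint_efforts': array([ 4.85156905e-01, -5.93200922e+01, -2.26191652e+01,  1.81882172e-01,
       -1.55215091e-01,  4.96074426e-03]), 'eef_pos': array([ 494.1745902 , -326.0139273 ,   45.96735336]), 'tcp_rot': array([ 3.14063390e+00, -7.03900619e-04,  2.79797921e-01]), 'contact_force': array([-0.87099721, -1.03371203,  6.06526925]), 'wrist_torque': array([-0.05989792,  0.12366891, -0.00823022]), 'opening': 0.2907135506953326}Traceback (most recent call last):
  File "<stdin>", line 5, in <module>
    return _nx.concatenate(arrs, 1, dtype=dtype, casting=casting)
           ~~~~~~~~~~~~~~~^^^^^^^^^^^^^^^^^^^^^^^^^^^^^^^^^^^^^^^
ValueError: all the input array dimensions except for the concatenation axis must match exactly, but along dimension 0, the array at index 0 has size 560 and the array at index 1 has size 540
```

>>> play_rows --moves '[[[0,0,-0.005],[0,0,0],10],[[0,0,-0.015],[0,0,0],10],[[0,0,-0.03],[0,0,0],10],[[0,0,-0.04],[0,0,0],10],[[0,0,-0.04],[0,0,0],10],[[0,0,-0.04],[0,0,0],10],[[0,0,-0.04],[0,0,0],10],[[0,0,-0.04],[0,0,0],10],[[0,0,-0.025],[0,0,0],10],[[0,0,-0.009],[0,0,0],10],[[0,0,0],[0,0,0],10],[[0,0,0],[0,0,0],10]]'

```text
clock: 4.4
eef_pos: [493.0, -325.1, 327.9]
tcp_rot: [-3.14, 0.001, 0.28]
contact_force: [-0.1, 1.0, -1.6]
opening: 0.287
```

```bash
python3 - <<'E'
from rig import *
from h import *
x=sense();print(x["eef_pos"],x["contact_force"],x["opening"])
s=grab_frame("scene")
X=np.array([x["eef_pos"]])
p=cv2.projectPoints(X,cv2.Rodrigues(s["R"])[0],np.array(s["t"]),s["intrinsics"],np.array(s["distortion"]))[0][0,0];print(p)
cv2.imwrite("pics/c3.png",crop(s,(int(p[0]),int(p[1])),40,7))
E
```

```text
[ 493.03573722 -325.1084648   327.90503073] [-0.10130115  0.98862917 -1.57477943] 0.28655563663899464
[232.78979124 165.43153071]
```

View pics/c3.png

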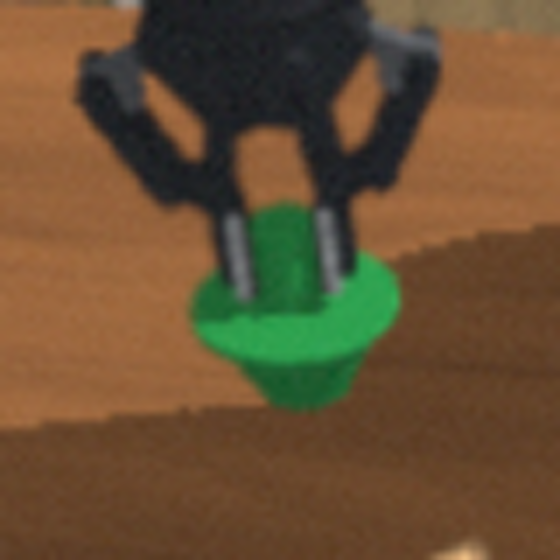

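>>> play_rows --moves '[[[0.0066,-0.0175,0],[0,0,0],10],[[0.0133,-0.035,0],[0,0,0],10],[[0.0133,-0.035,0],[0,0,0],10],[[0.0133,-0.035,0],[0,0,0],10],[[0.0133,-0.035,0],[0,0,0],10],[[0.0133,-0.035,0],[0,0,0],10],[[0.0133,-0.035,0],[0,0,0],10],[[0.0133,-0.035,0],[0,0,0],10],[[0.0133,-0.035,0],[0,0,0],10],[[0.0133,-0.035,0],[0,0,0],10],[[0.0133,-0.035,0],[0,0,0],10],[[0.0133,-0.035,0],[0,0,0],10],[[0.0066,-0.0175,0.02],[0,0,0],10],[[0,0,0.03],[0,0,0],10],[[0,0,0.01],[0,0,0],10],[[0,0,0],[0,0,0],10],[[0,0,0],[0,0,0],10]]'

```text
clock: 6.15
eef_pos: [531.1, 121.9, 269.7]
tcp_rot: [-3.142, 0.0, 0.279]
contact_force: [-0.2, -0.7, 0.4]
opening: 0.291
```

```bash
python3 - <<'E'
from rig import *
from h import *
x=sense();print(x["eef_pos"],x["contact_force"],x["opening"],x["tcp_rot"])
s=grab_frame("scene");t=grab_frame("top")
X=np.array([x["eef_pos"]+[0,0,-7]])
for f in(s,t):print(cv2.projectPoints(X,cv2.Rodrigues(np.array(f["R"]))[0],np.array(f["t"]),f["intrinsics"],np.array(f["distortion"]))[0][0,0])
for f in(s,t):
    m=mask(f,(45,100,40),(85,255,255),(360,180,430,250) if f is s else (200,215,280,290));c=max(cv2.findContours(m,0,1)[0],key=cv2.contourArea,default=None)
    if c is not None and len(c)>5:print(cv2.boundingRect(c),cv2.fitEllipse(c))
cv2.imwrite("pics/c4.png",np.hstack([crop(s,(398,220),40,5),crop(t,(240,255),40,5)]))
E
```

```text
[531.09606508 121.93189542 269.73040985] [-0.20703435 -0.6593894   0.361961  ] 0.2913429570852982 [-3.14157685e+00  1.01211004e-04  2.79287288e-01]
[400.63690952 210.55795569]
[232.56030729 250.39587075]
(386, 197, 31, 29) ((401.1808166503906, 211.43971252441406), (25.72189712524414, 26.851945877075195), 94.56314849853516)
(238, 246, 13, 20) ((243.39906311035156, 255.03297424316406), (10.158187866210938, 19.469247817993164), 23.312965393066406)
```

View pics/c4.png

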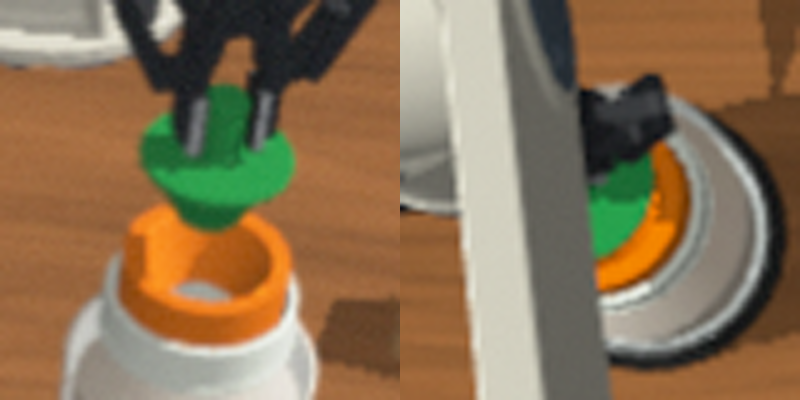

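```bash
python3 - <<'E'
import pickle
from h import *
s=pickle.load(open("pics/scene0.pkl","rb"));t=pickle.load(open("pics/top0.pkl","rb"))
print(onz(s,(401.4,211.6),262.5),[onz(s,(398,231.3),z) for z in(187,190,193)],[onz(t,(238.4,254.4),z) for z in(187,190,193)],onz(t,(251-17.5,252),262.5))
E
```

```text
[534.69657541 124.00567564 262.5       ] [array([525.59824567, 123.69959383, 187.        ]), array([529.01504577, 123.47524396, 190.        ]), array([532.43184588, 123.25089408, 193.        ])] [array([530.82584789, 122.61127746, 187.        ]), array([530.46758034, 122.04003761, 190.        ]), array([530.10931278, 121.46879776, 193.        ])] [527.39205868 119.69837952 262.5       ]
```

>>> play_rows --moves '[[[-0.0019,-0.0006,0.01],[0,0,0],10],[[0,0,0.018],[0,0,0],10],[[0,0,0.014],[0,0,0],10],[[0,0,0.01],[0,0,0],10],[[0,0,0.004],[0,0,0],10],[[0,0,0],[0,0,0],10],[[0,0,0],[0,0,0],10]]'

```text
clock: 6.95
eef_pos: [529.4, 122.2, 213.7]
tcp_rot: [3.142, -0.001, 0.28]
contact_force: [-0.2, 0.2, -0.5]
opening: 0.288
```

>>> play_rows --moves '[[[0,0,0.002],[0,0,0],10],[[0,0,0],[0,0,0],10],[[0,0,0],[0,0,0],10]]'

```text
clock: 7.25
eef_pos: [529.1, 122.2, 211.5]
tcp_rot: [3.142, -0.0, 0.28]
contact_force: [-0.5, -0.8, -1.1]
opening: 0.29
```

>>> play_rows --moves '[[[0,0,0.002],[0,0,0],10],[[0,0,0],[0,0,0],10],[[0,0,0],[0,0,0],10]]'

```text
clock: 7.55
eef_pos: [529.4, 122.3, 209.5]
tcp_rot: [-3.141, -0.001, 0.28]
contact_force: [1.6, 1.1, 0.8]
opening: 0.291
```

>>> play_rows --moves '[[[0,0,0.002],[0,0,0],10],[[0,0,0],[0,0,0],10],[[0,0,0],[0,0,0],10]]'

```text
clock: 7.85
eef_pos: [529.8, 122.7, 207.7]
tcp_rot: [-3.141, -0.002, 0.28]
contact_force: [4.2, 4.8, 0.2]
opening: 0.293
```

>>> play_rows --moves '[[[0.0019,-0.001,0],[0,0,0],10],[[0,0,0],[0,0,0],10],[[0,0,0],[0,0,0],10]]'

```text
clock: 8.15
eef_pos: [530.3, 123.5, 207.0]
tcp_rot: [3.141, 0.001, 0.28]
contact_force: [1.0, 1.7, 0.3]
opening: 0.286
```

>>> play_rows --moves '[[[0,0,0.0015],[0,0,0],10],[[0,0,0],[0,0,0],10],[[0,0,0],[0,0,0],10]]'

```text
clock: 8.45
eef_pos: [530.6, 123.7, 205.7]
tcp_rot: [-3.141, -0.0, 0.28]
contact_force: [2.2, 2.0, -0.1]
opening: 0.293
```

>>> play_rows --moves '[[[0.0014,-0.0007,0.0012],[0,0,0],10],[[0,0,0],[0,0,0],10],[[0,0,0],[0,0,0],10]]'

```text
clock: 8.75
eef_pos: [531.4, 124.6, 204.3]
tcp_rot: [-3.142, 0.001, 0.28]
contact_force: [0.3, 2.1, -0.8]
opening: 0.291
```

>>> play_rows --moves '[[[0.0006,-0.0003,0.0012],[0,0,0],10],[[0,0,0],[0,0,0],10],[[0,0,0],[0,0,0],10]]'

```text
clock: 9.05
eef_pos: [531.8, 124.9, 203.3]
tcp_rot: [3.141, 0.001, 0.28]
contact_force: [-3.0, -1.2, 3.5]
opening: 0.288
```

>>> play_rows --moves '[[[-0.0005,0,0],[0,0,0],10],[[0,0,0],[0,0,0],10],[[0,0,0],[0,0,0],30],[[0,0,0],[0,0,0],33],[[0,0,0],[0,0,0],38],[[0,0,0],[0,0,0],45],[[0,0,0],[0,0,0],55],[[0,0,0],[0,0,0],70],[[0,0,0],[0,0,0],80],[[0,0,0],[0,0,0],80],[[0,0,0],[0,0,0],80],[[0,0,0],[0,0,0],80]]' --squeeze 20

```text
clock: 10.25
eef_pos: [531.7, 125.0, 203.4]
tcp_rot: [-3.142, 0.0, 0.28]
contact_force: [-0.1, 1.7, -0.0]
opening: 0.8
```

>>> play_rows --moves '[[[0,0,-0.01],[0,0,0],80],[[0,0,-0.03],[0,0,0],80],[[0,0,-0.04],[0,0,0],80],[[0,0,-0.01],[0,0,0],60],[[0,0,0],[0,0,0],30],[[0,0,0],[0,0,0],0],[[0,0,0],[0,0,0],0],[[0,0,0],[0,0,0],0],[[0,0,0],[0,0,0],0]]'

```text
clock: 11.15
eef_pos: [531.4, 124.9, 292.4]
tcp_rot: [-3.142, 0.002, 0.28]
contact_force: [-0.2, 0.5, -0.8]
opening: 0.004
```

```bash
python3 - <<'E'
from rig import *
from h import *
x=sense();print(x["eef_pos"],x["contact_force"],x["opening"],x["tcp_rot"])
s=grab_frame("scene");t=grab_frame("top")
for f in(s,t):
    m=mask(f,(45,100,40),(85,255,255),(360,180,430,260) if f is s else (200,215,280,290));c=max(cv2.findContours(m,0,1)[0],key=cv2.contourArea,default=None)
    if c is not None and len(c)>5:print(cv2.boundingRect(c),cv2.fitEllipse(c))
cv2.imwrite("pics/c5.png",np.hstack([crop(s,(398,220),40,5),crop(t,(240,255),40,5)]))
E
```

```text
[531.3899279  124.91419996 292.44393995] [-0.18163095  0.45096855 -0.78232673] 0.0040726934809031876 [-3.14152986e+00  1.58030738e-03  2.79824348e-01]
(385, 217, 29, 24) ((399.11822509765625, 229.47799682617188), (21.858734130859375, 27.6248779296875), 96.25403594970703)
(233, 242, 21, 28) ((242.57620239257812, 255.611328125), (19.580692291259766, 27.289466857910156), 14.682778358459473)
```

View pics/c5.png

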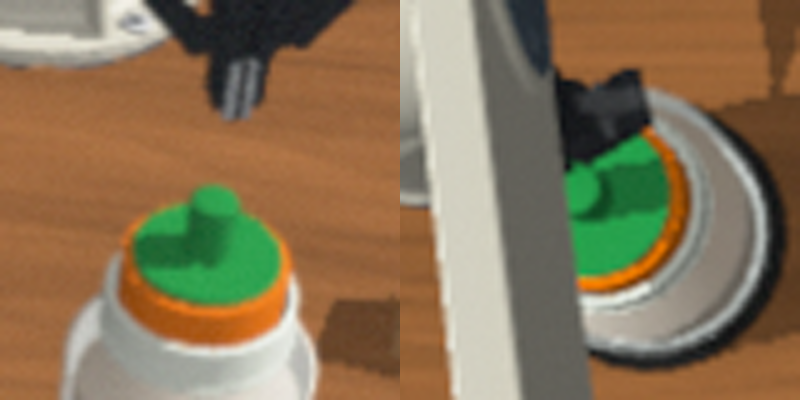

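```bash
python3 - <<'E'
import pickle
from h import *
s=pickle.load(open("pics/scene0.pkl","rb"));t=pickle.load(open("pics/top0.pkl","rb"))
print(onz(s,(400.7,219.6),231.5),onz(t,(236.5,252.7),231.5),onz(s,(399.3,231),195))
E
```

```text
[529.38550714 125.72526767 231.5       ] [529.58432832 118.76995411 231.5       ] [532.96332662 126.47231849 195.        ]
```

>>> play_rows --moves '[[[0,0,0.02],[0,0,0],0],[[0,0,0.02],[0,0,0],0],[[0,0,0.01],[0,0,0],0],[[0,0,0.004],[0,0,0],0],[[0,0,0],[0,0,0],0],[[0,0,0],[0,0,0],0]]'

```text
clock: 11.85
eef_pos: [532.2, 125.1, 240.1]
tcp_rot: [3.142, -0.001, 0.28]
contact_force: [0.3, -0.2, 0.6]
opening: -0.0
```

>>> play_rows --moves '[[[0,0,0.002],[0,0,0],0],[[0,0,0.002],[0,0,0],0],[[0,0,0],[0,0,0],0]]'

```text
clock: 12.15
eef_pos: [531.7, 125.0, 235.4]
tcp_rot: [3.142, -0.0, 0.28]
contact_force: [0.2, 0.3, 0.2]
opening: -0.002
```

>>> play_rows --moves '[[[0,0,0.001],[0,0,0],0],[[0,0,0.001],[0,0,0],0],[[0,0,0],[0,0,0],0]]'

```text
clock: 12.45
eef_pos: [531.7, 125.0, 233.3]
tcp_rot: [-3.142, 0.0, 0.28]
contact_force: [0.1, -0.1, 0.2]
opening: -0.001
```

>>> play_rows --moves '[[[0,0,0.001],[0,0,0],0],[[0,0,0.001],[0,0,0],0],[[0,0,0],[0,0,0],0]]'

```text
clock: 12.75
eef_pos: [531.9, 125.0, 231.5]
tcp_rot: [3.142, -0.0, 0.28]
contact_force: [-1.1, -0.0, 2.3]
opening: 0.002
```

>>> play_rows --moves '[[[0,0,0.001],[0,0,0],0],[[0,0,0.001],[0,0,0],0],[[0,0,0],[0,0,0],0]]'

```text
clock: 13.05
eef_pos: [531.9, 125.0, 229.4]
tcp_rot: [3.142, -0.0, 0.28]
contact_force: [-0.2, -0.3, 4.6]
opening: -0.002
```

>>> play_rows --moves '[[[0,0,0.001],[0,0,0],0],[[0,0,0.001],[0,0,0],0],[[0,0,0],[0,0,0],0]]'

```text
clock: 13.35
eef_pos: [531.9, 125.0, 227.2]
tcp_rot: [-3.142, -0.0, 0.28]
contact_force: [0.4, 0.8, 3.0]
opening: 0.003
```

>>> play_rows --moves '[[[0,0,0.001],[0,0,0],0],[[0,0,0],[0,0,0],0]]'

```text
clock: 13.55
eef_pos: [531.9, 125.0, 226.3]
tcp_rot: [3.142, -0.0, 0.28]
contact_force: [0.8, -0.5, 2.4]
opening: -0.004
```

>>> play_rows --moves '[[[0,0,0.001],[0,0,0],0],[[0,0,0],[0,0,0],0]]'

```text
clock: 13.75
eef_pos: [531.8, 125.0, 225.3]
tcp_rot: [3.142, -0.0, 0.28]
contact_force: [0.7, 0.6, 4.2]
opening: -0.001
```

>>> play_rows --moves '[[[0,0,0.001],[0,0,0],0],[[0,0,0],[0,0,0],0]]'

```text
clock: 13.95
eef_pos: [531.8, 125.0, 224.3]
tcp_rot: [3.142, -0.0, 0.28]
contact_force: [0.9, -0.1, 3.4]
opening: 0.0
```

>>> play_rows --moves '[[[0,0,0.001],[0,0,0],0],[[0,0,0],[0,0,0],0]]'

```text
clock: 14.15
eef_pos: [531.9, 125.0, 223.5]
tcp_rot: [-3.142, -0.0, 0.28]
contact_force: [0.4, 0.3, 4.7]
opening: 0.002
```

>>> play_rows --moves '[[[0,0,0.001],[0,0,0],0],[[0,0,0],[0,0,0],0]]'

```text
clock: 14.35
eef_pos: [532.0, 125.1, 223.4]
tcp_rot: [3.142, -0.001, 0.28]
contact_force: [-3.4, -0.4, 12.8]
opening: -0.001
```

>>> play_rows --moves '[[[0,0,0.0002],[0,0,0],0],[[0,0,0],[0,0,0],0],[[0,0,0],[0,0,0],0]]'

```text
clock: 14.65
eef_pos: [532.0, 125.0, 223.4]
tcp_rot: [3.142, -0.001, 0.28]
contact_force: [-3.0, -0.6, 14.9]
opening: -0.001
```

>>> play_rows --moves '[[[0,0,0],[0,0,0],0],[[0,0,0],[0,0,0],0],[[0,0,0],[0,0,0],0]]'

```text
clock: 14.95
eef_pos: [532.0, 125.1, 223.4]
tcp_rot: [3.142, -0.001, 0.28]
contact_force: [-3.3, -0.3, 14.7]
opening: -0.003
```

>>> play_rows --moves '[[[0,0,0.0001],[0,0,0],0],[[0,0,0],[0,0,0],0],[[0,0,0],[0,0,0],0],[[0,0,0],[0,0,0],0],[[0,0,0],[0,0,0],0],[[0,0,0],[0,0,0],0]]'

```text
clock: 15.55
eef_pos: [531.9, 125.0, 223.3]
tcp_rot: [3.142, -0.001, 0.28]
contact_force: [-4.0, -0.6, 14.9]
opening: -0.002
```

>>> play_rows --moves '[[[0,0,-0.002],[0,0,0],0],[[0,0,-0.01],[0,0,0],0],[[0,0,-0.03],[0,0,0],0],[[0,0,-0.04],[0,0,0],0],[[0,0.03,-0.03],[0,0,0],0],[[-0.02,0.045,0],[0,0,0],0],[[-0.02,0.045,0],[0,0,0],0],[[-0.02,0.045,0],[0,0,0],0],[[-0.02,0.045,0],[0,0,0],0],[[-0.01,0.02,0],[0,0,0],0],[[0,0,0],[0,0,0],0],[[0,0,0],[0,0,0],0]]'

```text
clock: 16.75
eef_pos: [508.6, -120.9, 334.1]
tcp_rot: [-3.141, 0.0, 0.278]
contact_force: [0.5, -0.7, -0.6]
opening: 0.0
```

```bash
python3 - <<'E'
from rig import *
from h import *
x=sense();print(x["eef_pos"],x["contact_force"],x["clock"])
s=grab_frame("scene");t=grab_frame("top")
cv2.imwrite("pics/c6.png",np.hstack([crop(s,(398,230),40,5),crop(t,(240,255),40,5)]))
for f in(s,t):
    m=mask(f,(45,100,40),(85,255,255),(360,190,430,262) if f is s else (200,215,280,290));c=max(cv2.findContours(m,0,1)[0],key=cv2.contourArea,default=None)
    print(cv2.boundingRect(c),cv2.fitEllipse(c))
E
```

```text
[ 508.58823601 -120.88332055  334.11725888] [ 0.51390987 -0.68420416 -0.58981676] 16.75
(385, 220, 29, 23) ((398.75946044921875, 231.89756774902344), (21.594985961914062, 27.390867233276367), 96.30134582519531)
(223, 239, 31, 31) ((238.1473388671875, 254.4281005859375), (29.856159210205078, 30.610984802246094), 71.8745346069336)
```

View pics/c6.png

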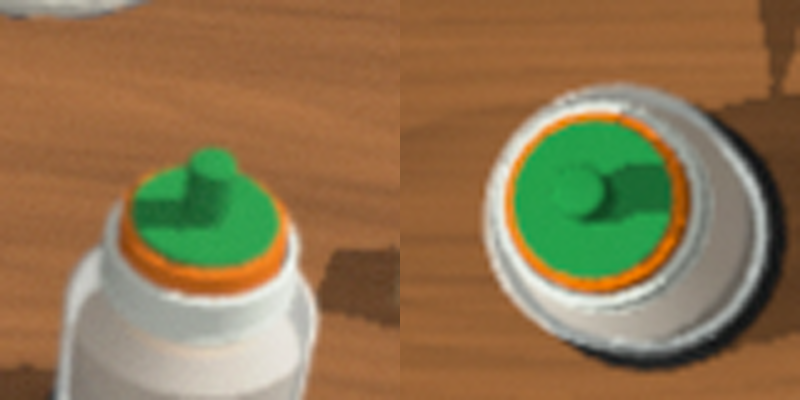

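The stopper is centred and upright (flange at top (238.1,254.4), scene (398.8,231.9)). The orange band is visibly lower than before, and the arm is clear.

```bash
python3 -c "
from rig import *
print(sign_off())"
```

```text
the job is handed in; nothing more can be done
None
```

The green stopper is nested in the orange gasket, the gasket is pressed down onto its stop, and the job is handed in at about 17 s. `sign_off()` gives no verdict, so this rests on my own readings.

- **Placing:** I gripped the stopper by its knob and lowered it into the gasket, correcting sideways by feel. I let go once it carried load, and a picture then showed it seated and centred.
- **Pressing:** The gasket slid about 8 mm at 2–5 N, then stopped firmly at a TCP height of 223.4 mm. I held about 15 N for roughly 1 s; 14.9 N was the highest reading. A small sideways force of 3–4 N was present during the push.
- **Last checks:** Both cameras show the stopper upright and centred, with the gasket lower than before. The arm is clear of everything and reads about 0 N. I did not re-measure the other goods, but the force readings showed no contact with them.
- **Disagreement:** The two camera views differed by up to about 6 mm on the stopper's position at the start. I used a mean, and the jaws and the taper took up the difference.

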